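# Press the nameplate onto the tank wagon barrel

### The arm

A 6-joint arm with a two-finger parallel gripper is mounted at the origin on the work surface. World frame = base frame: x ahead of the robot, y to its left, z up, the work surface at z = 0. Lengths are in m, angles in rad, forces in N, time in s.
With the tool pointing down it reaches from about 0.35 to 0.775 m from the base axis. Payload 5.5 kg.
Tool frame: the origin (TCP) lies at the very end of the fingers, on their centre line; the grasp point (between the pads) lies 19 mm behind it; z points along the fingers, y is the line along which they close (so a half turn about z gives the same grasp; the last joint's range is limited). The gripper opens to 85 mm and grips with 20 to 120 N. Pads are 22 mm wide; open, the fingers measure 114 mm over their backs; the gripper's body (76 mm by 85 mm) begins 54 mm behind the grasp point. The pads swing forward as they close: fully open they stand 13 mm farther back than shut.
Start: joints at [1.18, 0.313, 0.046, 1.304, 0, 1.431], TCP at [0.143, 0.557, 0.231] pointing down, gripper open.
Joint ranges: [-2.76, 2.76], [-0.86, 1.69], [-1.03, 1.26], [-2.2, 2.34], [-1.47, 1.5], [-3.14, 3.14]. Speed limits (rad/s): [2.57, 2.57, 3.14, 3.14, 3.14, 3.14].

### API

Orientations are given as a unit quaternion [w, x, y, z].
In Python, from workcell import get_state, read_camera, calibration, hand_in gives the robot as it stands.
- The arm moves only by the tool drive_tool, never from a script. Its argument "deltas" is a list that holds one entry, the list of rows, each a list of 7 numbers: the closure in counts, from 0 (fully open) to 255 (shut), then the shift along the tool's x, y, z in m, then the turn, a rotation vector about the tool's x, y, z in degrees. A call has 1 to 12 rows; each row is the pose to reach, as a shift and turn from the pose commanded when the call began, along the tool's axes at that moment; what a row does not reach only later rows make up. A row lasts 1/8 s, in which the tool goes at most 62.5 mm and 10.7 degrees, less where a joint would pass 70% of its speed; a pose out of reach is approached as far as the arm can. A call with a gripper value outside its range is refused whole. The fingers move at their own pace and stop on an object; "newtons" is the grip in N (left out, the last holds). Time passes only in rows, so rows that repeat a pose let the fingers close. It gives the time, the measured TCP pose, the force, the opening and the grip force at its end, in the units of the state.
- get_state(): the state, without advancing time (a new reading comes with each control period).
- read_camera(name): name is "side" or "top" or "wrist"; returns (picture, depth): 420x560x3 uint8, red, green, blue; 420x560 float32, m along the optical axis (not along the pixel's ray), 0 where there is no reading.
- calibration(name): a dict with "mtx" (3x3 intrinsics, pixels), "world_from_camera" (4x4, takes a point from camera to world coordinates). Camera axes: x right, y up, looking along -z (the intrinsics and any distortion apply to the point x, -y, -z); pixel columns grow to the right and rows downward; lengths in m; the calibration is good to about 2 mm. A picture is of the moment at which its call begins: read the wrist's pose just before it. calibration takes no time and is no camera call; for the wrist camera it gives the pose at the moment of the call.
- hand_in(): hands the job in; it is judged then, once.
The state is a dict: "clock": time; "joint_pos": joint angles; "qvel": joint speeds; "tau": joint torques, N m; "tcp_pos": TCP position; "orientation": TCP orientation; "wrist_force": force on the tool from outside, world axes, zero at the start; "ft_torque": the same for the moment, N m; "finger_gap": finger opening in m; "grip_force": force on a finger pad.
Only numpy, scipy, OpenCV 4.12 (cv2) and the standard library are available. Lean on these libraries where they do the work, as an engineer would, in place of code of your own. Each camera call takes 0.05 s, during which the arm holds its last target. There are 200 camera calls.

### The job

Roll the green tank barrel over on the cork mat until its white nameplate faces straight up, then lift it, lay it in the blue press's channel with the plate still up, and slide it along until it is right up against the end stop under the plunger. Then press the red plunger head fully down to its stop, hold it there for about a second and let it spring back up, leaving the barrel where it is. Do not disturb the other models or the tweezers.

Things in the scene. Friction and masses are not known exactly. Their poses are not given: they have to be found in the camera images.
- barrel: Green tank-wagon barrel, a plain cylinder 44 mm in diameter, 130 mm long, about 180 g, lying on the cork mat. Origin mid-length on its axis; x along the axis (ends alike); z out through the white nameplate's middle (at the start about 63 degrees from vertical). It rolls without slipping and stays where left; a fingertip dragged across its top rolls it by half the fingertip's travel.
- nameplate (a point): Outer face of the thin white nameplate (48 mm along the barrel, 20 mm across, 1 mm proud) at its middle, 23 mm from the barrel's axis, halfway along it.
- mat: Fixed cork mat 230 x 230 mm, 3 mm thick, flat on the table. Origin: centre of its underside, z up.
- press: Blue bench press fixed to the table; base 260 x 84 mm, 12 mm thick. Origin on the table under the channel's centre line; x along the channel towards the end stop, z up. A column behind the stop carries an arm 28 mm wide over the channel from x = +34 mm back, at z = 94 to 112 mm; in front of that the channel is free from above. The plunger is at x = +50 mm.
- channel (a point): Middle of a barrel laid in the free front part of the aluminium V channel: the barrel's axis lies 45 mm above the table at press y = 0, z = 45 mm; this point is at press x = -45 mm. The channel's sides slope 45 degrees, top edges 34 mm above the table and 41 mm apart; it runs from press x = -95 to +115 mm, open at the front.
- end_stop (a point): Face of the steel end stop (50 mm wide, top 68 mm above the table) at barrel-axis height, press x = +115 mm. A barrel pushed home touches it, its middle then at press x = +50 mm, right under the plunger.
- plunger (a joint): Travel of the spring plunger in m: 0 up, 0.015 fully down at its stop. The spring takes about 3 N to start and 8 N at the stop, and returns the plunger when let go.
- plunger_head (a point): Middle of the top face of the red round plunger head (32 mm in diameter), 142 mm above the table when up, 127 mm at its stop; on the press at x = +50 mm, y = 0.
- plunger_pad (a point): Middle of the underside of the black rubber pad (24 mm in diameter) at the plunger's foot, 83 mm above the table when up and 68 mm at the stop, where it meets the nameplate of a barrel lying plate-up below it.
- diesel: Dark blue diecast diesel, 130 x 34 x 52 mm, standing loose on the table beyond the work; origin at the centre of its underside. Leave alone.
- footbridge: Orange plastic footbridge, 90 x 70 x 88 mm, loose; origin under the middle of its span. Leave alone.
- signal_box: Tin signal box shell with a dark roof, 100 x 77 x 87 mm, loose; origin at the centre of its underside. Leave alone.
- tweezers: Steel tweezers, 120 x 9 x 8 mm, lying loose beside the work; origin at the centre of the underside, x along them. Leave alone.

How it is judged:
By the outcome, as a careful person would: the job done as asked, in the order asked, and still so for the second after the job is handed in, with the robot touching nothing.
It also fails if it takes over 64 s, if anything falls off the work surface, if the arm or the gripper's body presses on something with over 40 N, if the wrist force passes 120 N, or if a joint passes its speed limit or range.

## Working session

There is one attempt and no reset: what is moved stays moved. The work goes in short steps, Python scripts to look and compute and a tool call to move; the robot and the scene stay as the last step left them, time stands still between calls to the robot, and variables do not carry over. Pictures are saved under pics/ and viewed, at most 10 in all, crops included, and the job is handed in when it is done.

Besides the shell and the picture viewer there is one more tool, called after "Request:" as name([rows], argument=value, ...), one row to a line, values as JSON. drive_tool: Moves the arm, as the interface text tells. Its arguments: {"type":"object","properties":{"deltas":{"type":"array","items":{"type":"array","items":{"type":"array","items":{"type":"number"}}}},"newtons":{"type":"number"}},"required":["deltas"]}

```bash
mkdir -p pics; ls
python3 - <<'E'
from workcell import *
import cv2,numpy as np
np.set_printoptions(precision=4,suppress=True)
s=get_state();print(s)
for n in("top","side"):
    p,d=read_camera(n);cv2.imwrite(f"pics/{n}0.png",p[:,:,::-1]);np.savez(f"{n}0.npz",p=p,d=d);c=calibration(n);print(n,c)
E
```

```text
pics
{'clock': 0.0, 'joint_pos': array([1.1804, 0.314 , 0.045 , 1.3036, 0.    , 1.4312]), 'qvel': array([-0.0007, -0.0011, -0.0015,  0.0009,  0.0007, -0.    ]), 'tau': array([  0.0001, -48.063 ,  29.8532,   0.0195,   0.0001,   0.    ]), 'tcp_pos': array([0.1425, 0.5566, 0.2304]), 'orientation': array([-0.0002,  0.1251,  0.9921, -0.0009]), 'wrist_force': array([-0.7871, -0.6556, -0.3931]), 'ft_torque': array([-0.0229,  0.0064, -0.0113]), 'grip_force': 0.0, 'finger_gap': 0.08529417184039706}
top {'mtx': array([[432.0784,   0.    , 278.2776],
       [  0.    , 432.0784, 214.509 ],
       [  0.    ,   0.    ,   1.    ]]), 'world_from_camera': array([[ 0.0008,  0.9963, -0.086 ,  0.5163],
       [-0.9997,  0.0029,  0.0246,  0.0053],
       [ 0.0247,  0.086 ,  0.996 ,  1.2808],
       [ 0.    ,  0.    ,  0.    ,  1.    ]])}
side {'mtx': array([[508.8529,   0.    , 276.5058],
       [  0.    , 508.8529, 211.8418],
       [  0.    ,   0.    ,   1.    ]]), 'world_from_camera': array([[ 0.8469,  0.2933, -0.4436,  0.072 ],
       [-0.5317,  0.4573, -0.7128, -0.8836],
       [-0.0062,  0.8395,  0.5433,  0.8024],
       [ 0.    ,  0.    ,  0.    ,  1.    ]])}
```

View pics/top0.png

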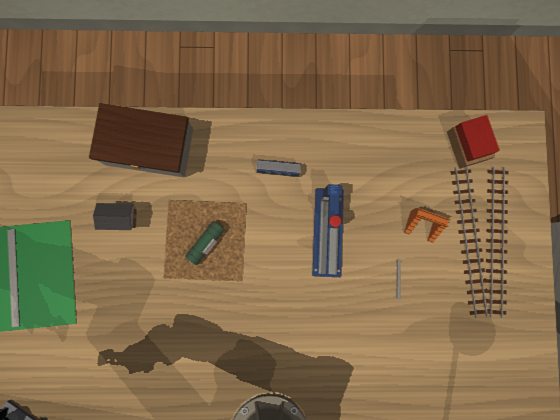

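View pics/side0.png

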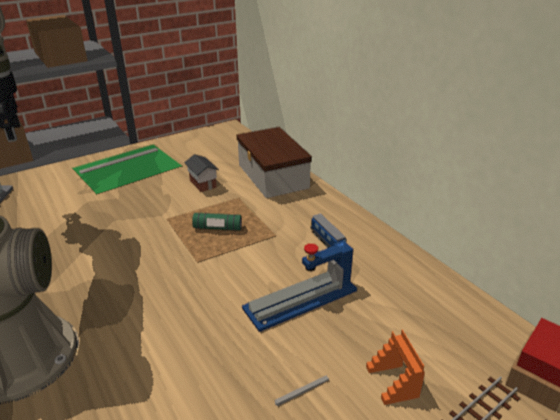

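The top view shows the barrel at (205,243) on the mat (205,240), the press at (328,232) with its red head at (335,221), the diesel at (278,167) and the tweezers at (398,279). In the side view the barrel is at (218,221), with its plate towards the robot's right, and the red head is at (311,248).

```bash
cat > h.py <<'E'
import numpy as np,cv2
from workcell import *
from scipy.spatial.transform import Rotation as R
np.set_printoptions(precision=4,suppress=True)
def ray(c,uv):
    uv=np.atleast_2d(uv).astype(float);K=c["mtx"];T=c["world_from_camera"]
    d=np.c_[(uv[:,0]-K[0,2])/K[0,0],-(uv[:,1]-K[1,2])/K[1,1],-np.ones(len(uv))]
    return T[:3,3],d@T[:3,:3].T
def onplane(c,uv,z):
    o,d=ray(c,uv);return o+d*((z-o[2])/d[:,2])[:,None]
def tri(c1,a,c2,b):
    o,d=ray(c1,a);p,e=ray(c2,b);A=np.c_[d[0],-e[0]];t=np.linalg.lstsq(A,p-o,rcond=None)[0]
    x,y=o+t[0]*d[0],p+t[1]*e[0];return (x+y)/2,np.linalg.norm(x-y)
def hsv(p):return cv2.cvtColor(p,cv2.COLOR_RGB2HSV)
def mask(p,lo,hi,roi=None):
    m=cv2.inRange(hsv(p),np.array(lo),np.array(hi))
    if roi is not None:
        k=np.zeros_like(m);x0,y0,x1,y1=roi;k[y0:y1,x0:x1]=255;m&=k
    return m
def biggest(m):
    cs=cv2.findContours(m,cv2.RETR_EXTERNAL,cv2.CHAIN_APPROX_NONE)[0];return max(cs,key=cv2.contourArea)
def cen(ct):
    M=cv2.moments(ct);return np.array([M["m10"],M["m01"]])/M["m00"]
def tcp():
    s=get_state();q=s["orientation"];return s["tcp_pos"],R.from_quat(np.r_[q[1:],q[0]])
E
python3 - <<'E'
from h import *
t=np.load("top0.npz");s=np.load("side0.npz");ct,cs=calibration("top"),calibration("side")
g=((60,80,15),(95,255,140))
for n,p,c,roi in(("top",t["p"],ct,(165,205,245,280)),("side",s["p"],cs,(180,200,260,245))):
    m=mask(p,*g,roi);k=cv2.convexHull(biggest(m));r=cv2.minAreaRect(k);print(n,"barrel",r,cen(k));bp=cv2.boxPoints(r);print(onplane(c,bp,.025)[:,:2])
    print("cen on z=25",onplane(c,cen(k),.025))
    globals()[n+"b"]=cen(k)
print("tri barrel",tri(ct,topb,cs,sideb))
rd=((0,150,80),(6,255,255))
a=cen(biggest(mask(t["p"],*rd,(310,180,350,250))));b=cen(biggest(mask(s["p"],*rd,(290,230,330,265))))
print("red",a,b,tri(ct,a,cs,b),onplane(ct,a,.14))
bl=((105,100,30),(125,255,255))
k=biggest(mask(t["p"],*bl,(305,175,350,285)));r=cv2.minAreaRect(cv2.convexHull(k));print("press",r,onplane(ct,cv2.boxPoints(r),.012)[:,:2])
c=calibration("wrist");T=c["world_from_camera"];p,q=tcp();Rt=q.as_matrix();print("wrist cam in tool",Rt.T@(T[:3,3]-p),"\n",Rt.T@T[:3,:3],c["mtx"],"\ntoolR\n",Rt)
E
```

```text
top barrel ((203.84422302246094, 242.78684997558594), (5.633623123168945, 19.845718383789062), 39.80556869506836) [204.1785 242.5253]
[[0.5254 0.2136]
 [0.5694 0.1777]
 [0.559  0.1651]
 [0.515  0.201 ]]
cen on z=25 [[0.5429 0.1885 0.025 ]]
side barrel ((236.67587280273438, 222.38966369628906), (5.730138778686523, 13.121186256408691), 4.763641834259033) [236.8676 222.3407]
[[0.5651 0.1285]
 [0.5977 0.1833]
 [0.6099 0.1726]
 [0.5769 0.1183]]
cen on z=25 [[0.5877 0.1501 0.025 ]]
tri barrel (array([0.5683, 0.1756, 0.0176]), np.float64(0.057552092043655974))
red [334.9593 220.5872] [310.5938 248.102 ] (array([ 0.5995, -0.1739,  0.138 ]), np.float64(0.0005439921357628961)) [[ 0.5991 -0.1735  0.14  ]]
press ((326.5, 232.5), (87.0, 27.0), 90.0) [[ 0.7022 -0.1291]
 [ 0.7026 -0.2096]
 [ 0.446  -0.2066]
 [ 0.4461 -0.1275]]
wrist cam in tool [ 0.0785 -0.0005 -0.144 ] 
 [[-0.0003  0.9523  0.3052]
 [ 1.      0.0001  0.0006]
 [ 0.0006  0.3052 -0.9523]] [[375.0092   0.     287.2104]
 [  0.     375.0092 203.9667]
 [  0.       0.       1.    ]] 
toolR
 [[-0.9687  0.2482 -0.0006]
 [ 0.2482  0.9687 -0.0015]
 [ 0.0003 -0.0016 -1.    ]]
```

Request:
drive_tool([
  [[0, -0.467, -0.286, 0.03, 0, 0, -64], [0, -0.467, -0.286, 0.03, 0, 0, -64], [0, -0.467, -0.286, 0.03, 0, 0, -64], [0, -0.467, -0.286, 0.03, 0, 0, -64], [0, -0.467, -0.286, 0.03, 0, 0, -64], [0, -0.467, -0.286, 0.03, 0, 0, -64], [0, -0.467, -0.286, 0.03, 0, 0, -64], [0, -0.467, -0.286, 0.03, 0, 0, -64], [0, -0.467, -0.286, 0.03, 0, 0, -64], [0, -0.467, -0.286, 0.03, 0, 0, -64], [0, -0.467, -0.286, 0.03, 0, 0, -64], [0, -0.467, -0.286, 0.03, 0, 0, -64]],
])

```text
clock: 1.6
tcp_pos: [0.5233, 0.1644, 0.2009]
orientation: [-0.001, -0.42, 0.908, 0.0]
wrist_force: [0.5, -0.6, -0.2]
finger_gap: 0.0858
grip_force: 0.0
```

Run:
```python
from h import *
c=calibration("wrist");p,d=read_camera("wrist");np.savez("w1.npz",p=p,d=d,mtx=c["mtx"],T=c["world_from_camera"]);cv2.imwrite("pics/w1.png",p[:,:,::-1])
q,r=tcp();print(q,r.as_matrix(),get_state()["joint_pos"])
```

```text
[0.5232 0.1648 0.2011] [[-0.6469 -0.7625 -0.0009]
 [-0.7625  0.6469  0.0002]
 [ 0.0004  0.0009 -1.    ]] [ 0.1586  0.2731 -0.083   1.2156  0.0004 -0.7086]
```

View pics/w1.png

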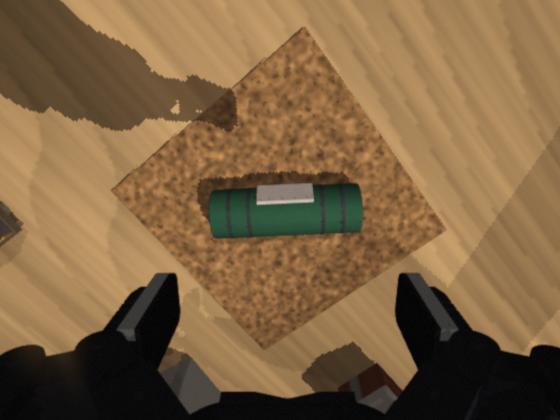

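The wrist view shows the barrel from (210,213) to (362,210), nearly level in the picture. The plate is at (285,194) on its upper side, which is tool +x, so the top must move towards tool −x.

```bash
cat >> h.py <<'E'
def barrel(p,d,c,roi,dark=120):
    """cylinder from depth inside green+plate hull: centre, axis heading deg, radius, plate angle, plate centre"""
    g=mask(p,(60,70,10),(100,255,200),roi);g=cv2.morphologyEx(g,cv2.MORPH_OPEN,np.ones((3,3)))
    pts=np.vstack([k for k in cv2.findContours(g,0,1)[0] if cv2.contourArea(k)>30]);h=cv2.convexHull(pts)
    m=np.zeros(g.shape,np.uint8);cv2.fillPoly(m,[h],255)
    w=mask(p,(0,0,dark),(180,70,255))&m;w=cv2.morphologyEx(w,cv2.MORPH_OPEN,np.ones((3,3)))
    def P(mm):
        v,u=np.nonzero((mm>0)&(d>0));o,r=ray(c,np.c_[u,v]);return o+r*d[v,u][:,None]
    X=P(cv2.erode(m,np.ones((3,3))));X=X[X[:,2]>.02]
    G=P(cv2.erode(g,np.ones((3,3))));zl=np.percentile(X[:,2],99)-.014;G=G[G[:,2]>zl]
    a=cv2.fitLine(G[:,:2].astype(np.float32),cv2.DIST_HUBER,0,.01,.01).ravel();th=np.arctan2(a[1],a[0])
    ax=np.array([np.cos(th),np.sin(th)]);
    from scipy.optimize import least_squares
    f=lambda q:np.hypot(-np.sin(q[2])*G[:,0]+np.cos(q[2])*G[:,1]-q[0],G[:,2]-q[1])-.022
    q=least_squares(f,[-ax[1]*a[2]+ax[0]*a[3],.025,th],loss="soft_l1",f_scale=.001).x
    ax=np.array([np.cos(q[2]),np.sin(q[2])]);n=np.array([-ax[1],ax[0]])
    s=X[:,:2]@ax;lo,hi=np.percentile(s,[.5,99.5]);mid=(lo+hi)/2
    C=np.r_[ax*mid+n*q[0],q[1]]
    W=P(w);wy=W[:,:2]@n-q[0];wz=W[:,2]-q[1];an=np.degrees(np.arctan2(wy,wz))
    print("centre",C,"axis deg",np.degrees(q[2]),"len",hi-lo,"rms",np.std(f(q)))
    print("plate: along",np.percentile(W[:,:2]@ax-mid,[2,50,98]),"angle from up towards n",np.percentile(an,[2,50,98]),"n",n,"plate z",np.percentile(W[:,2],98),len(W))
    return C,q[2],h
E
python3 - <<'E'
from h import *
w=np.load("w1.npz");c=dict(mtx=w["mtx"],world_from_camera=w["T"])
C,th,h=barrel(w["p"],w["d"],c,(190,160,385,260))
q,r=tcp();print("in tool",r.inv().apply(C-q))
# check by rays: hull on axis height, and top/side views of plate
print("ray check",onplane(c,cen(h),C[2]))
p=w["p"];g=mask(p,(8,60,40),(20,255,255));
k=w["d"];v,u=290,262;o,d=ray(c,[[u,v]]);print("mat z",(o+d*k[v,u])[:,2])
# two-view plate centroid
for n,roi in(("top",(185,215,230,270)),("side",(190,205,245,235))):
    t=np.load(n+"0.npz")["p"];m=mask(t,(0,0,140),(180,60,255),roi);kk=biggest(m);print(n,cen(kk),cv2.contourArea(kk));globals()[n]=cen(kk)
print("plate tri",tri(calibration("top"),top,calibration("side"),side))
E
```

```text
centre [0.5431 0.1855 0.0259] axis deg -37.561580423894014 len 0.1250571338421691 rms 0.0006415191089057184
plate: along [-0.023  -0.0004  0.0223] angle from up towards n [-76.503  -50.9188 -34.2634] n [0.6096 0.7927] plate z 0.04609071419780878 941
in tool [-0.0287 -0.0019  0.1752]
ray check [[0.5435 0.1859 0.0259]]
mat z [0.004]
top [208.     245.5625] 8.0
side [214.8161 222.1149] 87.0
plate tri (array([0.5342, 0.1766, 0.0302]), np.float64(0.00028115693842104537))
```

Request:
drive_tool([
  [[0, -0.023, -0.002, 0.06, 0, 0, -2.7], [0, -0.023, -0.002, 0.12, 0, 0, -2.7], [0, -0.023, -0.002, 0.158, 0, 0, -2.7], [0, -0.023, -0.002, 0.158, 0, 0, -2.7], [0, -0.023, -0.002, 0.158, 0, 0, -2.7]],
])

```text
clock: 2.28
tcp_pos: [0.5412, 0.1813, 0.0451]
orientation: [0.001, -0.442, 0.897, -0.0]
wrist_force: [-0.8, -0.4, 0.1]
finger_gap: 0.0856
grip_force: 0.0
```

Request:
drive_tool([
  [[0, 0, 0, 0.005, 0, 0, 0], [0, 0, 0, 0.007, 0, 0, 0], [0, 0, 0, 0.008, 0, 0, 0]],
])

```text
clock: 2.65
tcp_pos: [0.5409, 0.1803, 0.0359]
orientation: [0.001, -0.441, 0.898, -0.0]
wrist_force: [0.1, -0.2, 0.3]
finger_gap: 0.0852
grip_force: 0.0
```

Request:
drive_tool([
  [[0, 0, 0, 0.001, 0, 0, 0], [0, 0, 0, 0.002, 0, 0, 0], [0, 0, 0, 0.002, 0, 0, 0]],
])

```text
clock: 3.02
tcp_pos: [0.5409, 0.1805, 0.0338]
orientation: [0.001, -0.441, 0.898, 0.0]
wrist_force: [-0.7, 1.0, 4.0]
finger_gap: 0.0856
grip_force: 1.9
```

Request:
drive_tool([
  [[0, 0, 0, 0.001, 0, 0, 0], [0, 0, 0, 0.001, 0, 0, 0]],
])

```text
clock: 3.28
tcp_pos: [0.5413, 0.181, 0.0337]
orientation: [0.001, -0.441, 0.897, 0.0]
wrist_force: [-1.9, 2.3, 9.3]
finger_gap: 0.0852
grip_force: 4.7
```

Request:
drive_tool([
  [[0, -0.003, 0, 0, 0, 0, 0], [0, -0.006, 0, 0, 0, 0, 0], [0, -0.009, 0, 0, 0, 0, 0], [0, -0.012, 0, 0, 0, 0, 0], [0, -0.015, 0, 0, 0, 0, 0], [0, -0.018, 0, 0, 0, 0, 0], [0, -0.018, 0, 0, 0, 0, 0]],
])

```text
clock: 4.15
tcp_pos: [0.5524, 0.1955, 0.0337]
orientation: [0.001, -0.441, 0.897, 0.0]
wrist_force: [-1.8, 2.3, 9.1]
finger_gap: 0.0852
grip_force: 4.7
```

Request:
drive_tool([
  [[0, -0.003, 0, 0, 0, 0, 0], [0, -0.006, 0, 0, 0, 0, 0], [0, -0.006, 0, 0, 0, 0, 0], [0, -0.006, 0, -0.012, 0, 0, 0], [0, 0.006, 0, -0.012, 0, 0, 0], [0, 0.006, 0, -0.012, 0, 0, 0], [0, 0.006, 0, -0.002, 0, 0, 0], [0, 0.006, 0, 0, 0, 0, 0], [0, 0.006, 0, 0, 0, 0, 0]],
])

```text
clock: 5.28
tcp_pos: [0.5492, 0.1907, 0.0336]
orientation: [0.002, -0.441, 0.897, 0.0]
wrist_force: [-1.3, 1.7, 11.8]
finger_gap: 0.0852
grip_force: 6.1
```

Run:
```python
from h import *
s=get_state();print(s["tcp_pos"],s["wrist_force"])
c=calibration("wrist");p,d=read_camera("wrist");np.savez("w2.npz",p=p,d=d,mtx=c["mtx"],T=c["world_from_camera"]);cv2.imwrite("pics/w2.png",p[:,:,::-1])
```

```text
[0.5492 0.1907 0.0336] [-1.3276  1.71   11.7649]
```

View pics/w2.png

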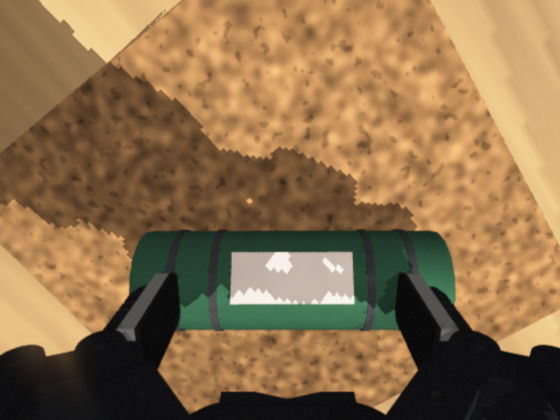

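The plate at (292,277) has rolled towards the top, and the fingers rest on the barrel either side of it at (150,300) and (425,300). I'll do the second stroke.

Request:
drive_tool([
  [[0, -0.003, 0, 0, 0, 0, 0], [0, -0.006, 0, 0, 0, 0, 0], [0, -0.009, 0, 0, 0, 0, 0], [0, -0.012, 0, 0, 0, 0, 0], [0, -0.015, 0, 0, 0, 0, 0], [0, -0.018, 0, 0, 0, 0, 0], [0, -0.021, 0, 0, 0, 0, 0], [0, -0.023, 0, 0, 0, 0, 0], [0, -0.023, 0, 0, 0, 0, 0], [0, -0.023, 0, -0.012, 0, 0, 0], [0, 0.005, 0, -0.07, 0, 0, 0], [0, 0.005, 0, -0.12, 0, 0, 0]],
])

```text
clock: 6.82
tcp_pos: [0.543, 0.1847, 0.1525]
orientation: [-0.002, -0.441, 0.898, 0.0]
wrist_force: [1.4, 0.5, -0.0]
finger_gap: 0.0854
grip_force: 0.0
```

Request:
drive_tool([
  [[0, 0, 0, 0, 0, 0, 0], [0, 0, 0, 0, 0, 0, 0]],
])

```text
clock: 7.08
tcp_pos: [0.5446, 0.1858, 0.1517]
orientation: [-0.0, -0.441, 0.898, 0.0]
wrist_force: [0.2, -0.1, -0.7]
finger_gap: 0.0849
grip_force: 0.0
```

Run:
```python
from h import *
c=calibration("wrist");p,d=read_camera("wrist");np.savez("w3.npz",p=p,d=d,mtx=c["mtx"],T=c["world_from_camera"]);cv2.imwrite("pics/w3.png",p[:,:,::-1])
C,th,h=barrel(p,d,c,(150,100,430,340))
q,r=tcp();print(q,"in tool",r.inv().apply(C-q))
```

```text
centre [0.5572 0.2041 0.026 ] axis deg -37.51532348155797 len 0.12523922204085025 rms 0.0006142513986346197
plate: along [-0.0235 -0.0001  0.0233] angle from up towards n [-25.4972  -2.1094  32.0385] n [0.609  0.7932] plate z 0.050646661999901844 1925
[0.544  0.1857 0.1509] in tool [-0.0228  0.0006  0.1249]
```

View pics/w3.png

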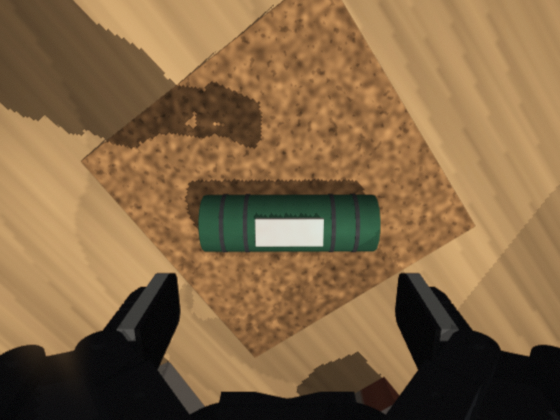

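The plate, now about (289,233), looks nearly straight up; I'll pin down its angle by casting its edge rays onto the 23 mm cylinder.

```bash
cat >> h.py <<'E'
def plateang(p,c,C,th,roi,dark=150,r=.023):
    n=np.array([-np.sin(th),np.cos(th),0]);k=biggest(mask(p,(0,0,dark),(180,60,255),roi));b=cv2.minAreaRect(k);print(b)
    bp=cv2.boxPoints(b)+0.5*np.sign(cv2.boxPoints(b)-cen(k)) ;o,d=ray(c,bp);out=[]
    o2=np.array([(o-C)@n,o[2]-C[2]])
    for e in d:
        v=np.array([e@n,e[2]]);A,B,G=v@v,o2@v,o2@o2-r*r;t=(-B-np.sqrt(max(B*B-A*G,0)))/A;w=o2+t*v;out.append(np.degrees(np.arctan2(*w)))
    print("corner angles",np.array(out),"mean",np.mean(out))
E
python3 - <<'E'
from h import *
w=np.load("w3.npz");c=dict(mtx=w["mtx"],world_from_camera=w["T"])
for z in(.025,.026):plateang(w["p"],c,np.array([.5572,.2041,z]),np.radians(-37.5),(240,200,340,260))
print(hsv(w["p"])[205:256:2,290].tolist())
E
```

```text
((289.0, 232.5), (27.0, 68.0), 90.0)
corner angles [-26.4276 -26.0217  31.4977  30.7798] mean 2.457054741541447
((289.0, 232.5), (27.0, 68.0), 90.0)
corner angles [-27.2833 -26.878   29.7231  29.0391] mean 1.1502255072896368
[[72, 113, 63], [72, 114, 67], [72, 119, 71], [72, 117, 76], [71, 118, 69], [73, 116, 55], [62, 53, 63], [25, 18, 168], [27, 13, 221], [25, 14, 222], [28, 14, 222], [25, 15, 222], [25, 15, 221], [28, 14, 222], [27, 13, 221], [28, 14, 223], [28, 15, 222], [25, 15, 222], [25, 15, 221], [26, 16, 221], [32, 18, 200], [69, 87, 85], [72, 114, 74], [33, 82, 65], [15, 142, 106], [15, 143, 118]]
```

Request:
drive_tool([
  [[0, -0.023, 0, 0, 0, 0, 10], [0, -0.023, 0, 0, 0, 0, 20], [0, -0.023, 0, 0, 0, 0, 30], [0, -0.023, 0, 0, 0, 0, 40], [0, -0.023, 0, 0, 0, 0, 50], [0, -0.023, 0, 0, 0, 0, 60], [0, -0.023, 0, 0, 0, 0, 70], [0, -0.023, 0, 0, 0, 0, 80], [0, -0.023, 0, 0, 0, 0, 90], [0, -0.023, 0, 0.05, 0, 0, 90], [0, -0.023, 0, 0.05, 0, 0, 90], [0, -0.023, 0, 0.05, 0, 0, 90]],
])

```text
clock: 8.62
tcp_pos: [0.5584, 0.2041, 0.1021]
orientation: [-0.001, 0.323, 0.946, -0.0]
wrist_force: [0.4, -0.2, -0.3]
finger_gap: 0.0856
grip_force: 0.0
```

Run:
```python
from h import *
c=calibration("wrist");p,d=read_camera("wrist");np.savez("w4.npz",p=p,d=d,mtx=c["mtx"],T=c["world_from_camera"]);cv2.imwrite("pics/w4.png",p[:,:,::-1])
C,th,h=barrel(p,d,c,(180,80,400,419))
q,r=tcp();print(q,r.as_matrix(),"in tool",r.inv().apply(C-q))
plateang(p,c,C,th,(180,80,400,419))
```

```text
centre [0.5564 0.2052 0.026 ] axis deg -37.57395423522708 len 0.12704757072267125 rms 0.0005218754842466952
plate: along [-0.0221  0.0002  0.0249] angle from up towards n [-25.695   -2.7495  20.6478] n [0.6098 0.7926] plate z 0.05069246922342989 2958
[0.5593 0.2042 0.103 ] [[-0.7916  0.611   0.0004]
 [ 0.611   0.7916  0.0002]
 [-0.0002  0.0004 -1.    ]] in tool [ 0.003 -0.001  0.077]
((286.0, 227.0), (80.0, 36.0), 90.0)
corner angles [-29.4735  23.1892  24.8775 -32.123 ] mean -3.3824283615320265
```

View pics/w4.png

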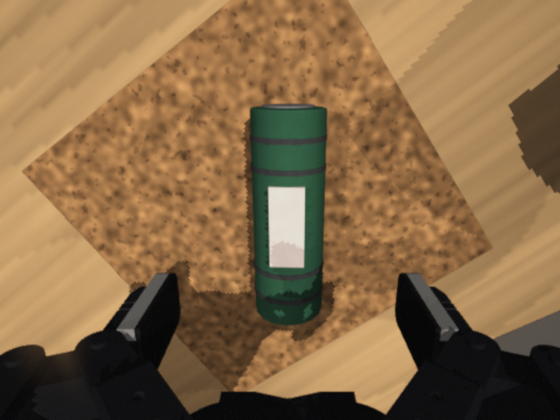

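The plate at (286,227) sits just left of the barrel's middle (289), so it leans about 3° towards tool −y. I'll grasp now and correct the lean by tilting the tool.

Request:
drive_tool([
  [[0, 0.002, 0, 0.05, 0, 0, 0], [0, 0.002, 0, 0.08, 0, 0, 0], [0, 0.002, 0, 0.094, 0, 0, 0], [0, 0.002, 0, 0.094, 0, 0, 0], [0, 0.002, 0, 0.094, 0, 0, 0]],
], newtons=40)

```text
clock: 9.3
tcp_pos: [0.5588, 0.2056, 0.01]
orientation: [0.001, 0.323, 0.946, 0.001]
wrist_force: [-0.7, -1.0, 0.2]
finger_gap: 0.0854
grip_force: 0.0
```

Request:
drive_tool([
  [[60, 0, 0, 0, 0, 0, 0], [90, 0, 0, 0, 0, 0, 0], [110, 0, 0, 0, 0, 0, 0], [130, 0, 0, 0, 0, 0, 0], [160, 0, 0, 0, 0, 0, 0], [200, 0, 0, 0, 0, 0, 0], [200, 0, 0, 0, 0, 0, 0]],
])

```text
clock: 10.18
tcp_pos: [0.5575, 0.2054, 0.0088]
orientation: [0.0, 0.323, 0.946, 0.0]
wrist_force: [-1.3, -0.7, 4.6]
finger_gap: 0.0432
grip_force: 40.4
```

Request:
drive_tool([
  [[200, 0, 0, -0.03, 0, 0, 0], [200, 0, 0, -0.09, 0, 0, 0], [200, 0, 0, -0.14, 0, 0, -5], [200, -0.02, -0.05, -0.19, 0, 0, -12], [200, -0.04, -0.1, -0.19, 0, 0, -20], [200, -0.06, -0.16, -0.19, 0, 0, -28], [200, -0.08, -0.22, -0.19, 0, 0, -35], [200, -0.093, -0.263, -0.19, 0, 0, -37.6], [200, -0.093, -0.263, -0.19, 0, 0, -37.6], [200, -0.093, -0.263, -0.19, 0, 0, -37.6], [200, -0.093, -0.263, -0.19, 0, 0, -37.6]],
])

```text
clock: 11.55
tcp_pos: [0.4704, -0.0587, 0.198]
orientation: [-0.0, -0.0, 1.0, 0.0]
wrist_force: [-0.4, 0.3, -2.9]
finger_gap: 0.0425
grip_force: 41.5
```

Run:
```python
from h import *
q,r=tcp();print(q,r.as_matrix(),get_state()["joint_pos"])
c=calibration("wrist");p,d=read_camera("wrist");np.savez("w5.npz",p=p,d=d,mtx=c["mtx"],T=c["world_from_camera"]);cv2.imwrite("pics/w5.png",p[:,:,::-1])
```

```text
[ 0.4704 -0.0587  0.198 ] [[-1.     -0.0003 -0.0003]
 [-0.0003  1.      0.0005]
 [ 0.0003  0.0005 -1.    ]] [-0.294   0.1328 -0.2675  1.1709  0.0003 -0.2943]
```

View pics/w5.png

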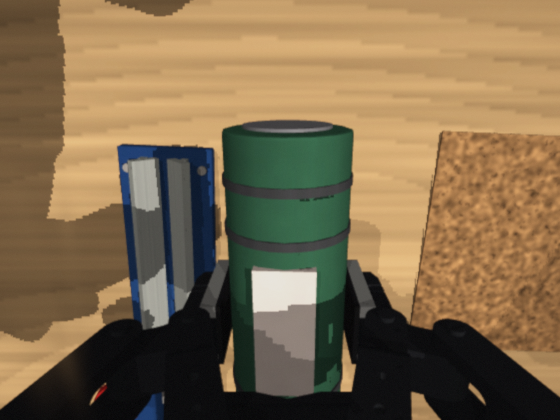

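The held barrel fills (223–352, 125–390), with the plate's near end at row 270 and columns 252–317, a little left of the barrel's middle at about 289. The press front is at left with corners near (119,146) and (214,150).

```bash
cat >> h.py <<'E'
def heldang(p,c,Rt,rb,rp):
    """plate lean about tool x (deg, + towards tool +y) from barrel and plate edges in rows"""
    def ang(rows,lo,hi):
        L=[]
        for v in rows:
            u=np.nonzero(cv2.inRange(hsv(p)[v:v+1],np.array(lo),np.array(hi))[0,210:370])[0]+210
            if len(u)<20: continue
            d=ray(c,[[u[0]-.5,v],[u[-1]+.5,v]])[1]@Rt;L.append(np.arctan2(d[:,1],d[:,2]))
        return np.median(L,0)
    b=ang(rb,(60,60,15),(100,255,255));w=ang(rp,(0,0,60),(180,45,255))
    h=(b[1]-b[0])/2;m=b.mean();D=.022/np.sin(h);out=[]
    for a in w-m:  # sine rule
        out.append(np.arcsin(D*np.sin(a)/.023)-a)
    # angle at the axis from the line to the camera; camera line leans m from vertical
    out=np.degrees(out)+0
    print("D",D,"cam lean",np.degrees(m),"plate edges",out,"lean",out.mean()-np.degrees(m),"width",out[1]-out[0])
E
python3 - <<'E'
from h import *
w=np.load("w5.npz");p=w["p"];c=dict(mtx=w["mtx"],world_from_camera=w["T"]);q,r=tcp()
heldang(p,c,r.as_matrix(),range(195,220),range(278,300))
u=np.nonzero(mask(p,(60,60,15),(100,255,255))[210,210:370])[0]+210;print("row210",u[0],u[-1]);print(hsv(p)[285,225:355:3].tolist())
bl=mask(p,(105,130,40),(125,255,255),(90,130,225,300))
k=biggest(bl);ap=cv2.approxPolyDP(cv2.convexHull(k),3,True)[:,0];print(ap.tolist());print(onplane(c,ap,.012)[:,:2])
E
```

```text
D 0.13044274302434095 cam lean -0.009441147246714207 plate edges [nan nan] lean nan width nan
row210 227 348
[[120, 18, 14], [0, 20, 13], [71, 110, 44], [70, 105, 51], [73, 114, 58], [71, 110, 65], [73, 118, 69], [72, 118, 54], [70, 113, 52], [28, 22, 176], [20, 17, 231], [21, 18, 232], [20, 16, 232], [21, 15, 232], [21, 15, 232], [21, 15, 232], [19, 15, 232], [19, 15, 232], [18, 14, 232], [21, 14, 232], [22, 17, 231], [21, 18, 231], [21, 18, 232], [19, 18, 232], [19, 18, 231], [18, 19, 232], [18, 20, 232], [19, 19, 232], [21, 18, 231], [18, 19, 232], [17, 22, 223], [71, 112, 93], [71, 111, 103], [72, 116, 99], [72, 120, 96], [72, 111, 94], [72, 118, 95], [71, 116, 90], [72, 117, 83], [72, 119, 77], [75, 111, 23], [150, 21, 12], [120, 15, 17], [18, 15, 83]]
[[122, 145], [212, 150], [214, 267], [173, 299], [132, 299], [118, 150]]
[[ 0.443  -0.2046]
 [ 0.4474 -0.1257]
 [ 0.5621 -0.1307]
 [ 0.5978 -0.1741]
 [ 0.5978 -0.2153]
 [ 0.4474 -0.2087]]h.py:67: RuntimeWarning: invalid value encountered in arcsin
  out.append(np.arcsin(D*np.sin(a)/.023)-a)
```

```bash
sed -i 's/def ang(rows,lo,hi)/def ang(rows,lo,hi,a=210,z=370)/; s/\[0,210:370\])\[0\]+210/[0,a:z])[0]+a/; s/(180,45,255))$/(180,45,255),243,328)/' h.py
python3 - <<'E'
from h import *
w=np.load("w5.npz");p=w["p"];c=dict(mtx=w["mtx"],world_from_camera=w["T"]);q,r=tcp()
heldang(p,c,r.as_matrix(),range(195,220),range(275,310))
E
```

```text
D 0.13044274302434095 cam lean -0.009441147246714207 plate edges [-32.0635  24.5784] lean -3.733091238368373 width 56.64194783686965
```

Request:
drive_tool([
  [[200, -0.01, -0.05, 0, 2, 0, 1], [200, -0.029, -0.1, 0.03, 3.5, 0, 2.5], [200, -0.029, -0.112, 0.07, 3.5, 0, 2.5], [200, -0.029, -0.112, 0.11, 3.5, 0, 2.5], [200, -0.029, -0.112, 0.145, 3.5, 0, 2.5], [200, -0.029, -0.112, 0.155, 3.5, 0, 2.5], [200, -0.029, -0.112, 0.155, 3.5, 0, 2.5], [200, -0.029, -0.112, 0.155, 3.5, 0, 2.5]],
])

```text
clock: 12.6
tcp_pos: [0.5005, -0.172, 0.0448]
orientation: [0.001, 0.022, 0.999, -0.031]
wrist_force: [0.2, 0.1, -1.4]
finger_gap: 0.043
grip_force: 41.6
```

Run:
```python
from h import *
s=get_state();print(s["tcp_pos"],s["wrist_force"])
c=calibration("wrist");p,d=read_camera("wrist");cv2.imwrite("pics/w6.png",p[:,:,::-1])
```

```text
[ 0.5005 -0.172   0.0448] [ 0.1668  0.0558 -1.4486]
```

View pics/w6.png

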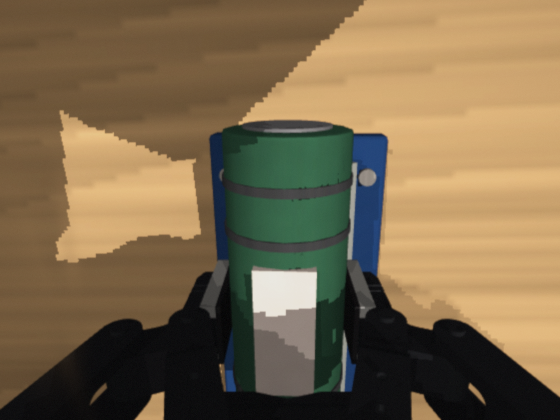

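The barrel is over the channel. The base's front corners are at (211,135) and (387,135), so their middle (299) is right of the barrel's (288); part of that is the tool's tilt, so I'll measure the offset.

Run:
```python
from h import *
c=calibration("wrist");p=cv2.imread("pics/w6.png")[:,:,::-1].copy();q,r=tcp();Rt=r.as_matrix();print(q,Rt[:,2])
m=mask(p,(105,130,40),(125,255,255),(195,120,400,240))
e=[]
for v in range(150,235,5):
    u=np.nonzero(m[v])[0];e.append([u[0]-.5,u[-1]+.5,v])
e=np.array(e);L=onplane(c,e[:,[0,2]],.012);Rr=onplane(c,e[:,[1,2]],.012)
print(np.c_[L[:,:2],Rr[:,:2]][::4]);M=(L+Rr)/2;f=np.polyfit(M[:,0],M[:,1],1);print("width",np.median(Rr[:,1]-L[:,1]),"mid slope deg",np.degrees(np.arctan(np.polyfit(L[:,0],L[:,1],1)[0])),np.degrees(np.arctan(np.polyfit(Rr[:,0],Rr[:,1],1)[0])))
xm=M[:,0].mean();print("mid y at x",xm,M[:,1].mean(),"-> at 0.5:",M[:,1].mean()-np.tan(np.radians(2.5))*(0.5-xm))
print("barrel axis y",(q-.016*Rt[:,2])[1])
# barrel axis by silhouette rays, at height of axis
z=q[2]+.016;uu=np.nonzero(mask(p,(60,60,15),(100,255,255))[210,210:370])[0]+210;print(onplane(c,[[uu[0]-.5,210],[uu[-1]+.5,210]],z).mean(0))
```

```text
[ 0.5005 -0.1721  0.0449] [ 0.0015 -0.0623 -0.9981]
[[ 0.4505 -0.2094  0.4534 -0.1268]
 [ 0.4603 -0.21    0.4629 -0.1269]
 [ 0.4705 -0.2101  0.4727 -0.1275]
 [ 0.4809 -0.2107  0.4829 -0.1281]
 [ 0.4918 -0.2113  0.4934 -0.1283]]
width 0.08275804404973483 mid slope deg -2.4171963512051913 -2.396433676780183
mid y at x 0.47182890284659856 -0.1689042759081712 -> at 0.5: -0.170134252572656
barrel axis y -0.17110846576756736
[ 0.4651 -0.1704  0.0609]
```

Request:
drive_tool([
  [[200, 0, 0.002, 0.004, 0, 0, 0], [200, 0, 0.002, 0.009, 0, 0, 0], [200, 0, 0.002, 0.013, 0, 0, 0], [200, 0, 0.002, 0.013, 0, 0, 0]],
])

```text
clock: 13.15
tcp_pos: [0.5001, -0.169, 0.0312]
orientation: [0.001, 0.022, 0.999, -0.029]
wrist_force: [0.1, 6.2, 8.7]
finger_gap: 0.0426
grip_force: 46.4
```

Request:
drive_tool([
  [[200, 0, 0, 0.001, 0, 0, 0], [200, 0, 0, 0.001, 0, 0, 0]],
])

```text
clock: 13.4
tcp_pos: [0.5002, -0.169, 0.031]
orientation: [0.002, 0.022, 0.999, -0.029]
wrist_force: [-1.3, 7.0, 14.8]
finger_gap: 0.043
grip_force: 49.6
```

Request:
drive_tool([
  [[200, 0, 0.001, 0, 0, 0, 0], [200, 0, 0.001, 0, 0, 0, 0]],
])

```text
clock: 13.65
tcp_pos: [0.5002, -0.1689, 0.031]
orientation: [0.001, 0.022, 0.999, -0.03]
wrist_force: [-3.7, 4.7, 13.6]
finger_gap: 0.0429
grip_force: 49.1
```

Request:
drive_tool([
  [[200, 0, 0.001, -0.001, 0, 0, 0], [140, 0, 0.001, -0.001, 0, 0, 0], [100, 0, 0.001, -0.001, 0, 0, 0], [60, 0, 0.001, -0.001, 0, 0, 0], [0, 0, 0.001, -0.001, 0, 0, 0], [0, 0, 0.001, -0.001, 0, 0, 0], [0, 0, 0.001, -0.001, 0, 0, 0], [0, 0, 0, -0.04, 0, 0, 0], [0, 0.01, 0, -0.08, -3.5, 0, 0], [0, 0.02, 0, -0.12, -3.5, 0, 0], [0, 0.02, 0, -0.12, -3.5, 0, 0], [0, 0.02, 0, -0.12, -3.5, 0, 0]],
])

```text
clock: 15.15
tcp_pos: [0.4793, -0.1613, 0.1485]
orientation: [0.001, 0.022, 1.0, 0.0]
wrist_force: [-0.2, -1.1, 0.1]
finger_gap: 0.0852
grip_force: 0.0
```

Run:
```python
from h import *
q,r=tcp();print(q,r.as_matrix())
c=calibration("wrist");p,d=read_camera("wrist");np.savez("w7.npz",p=p,d=d,mtx=c["mtx"],T=c["world_from_camera"]);cv2.imwrite("pics/w7.png",p[:,:,::-1])
C,th,h=barrel(p,d,c,(180,60,400,419))
plateang(p,c,C,th,(220,60,360,419))
print("in tool",r.inv().apply(C-q))
```

```text
[ 0.4793 -0.1613  0.1485] [[-0.999   0.0448  0.0014]
 [ 0.0448  0.999  -0.    ]
 [-0.0014  0.0001 -1.    ]]
centre [ 0.4986 -0.1698  0.046 ] axis deg -2.459474667928847 len 0.12782219413025286 rms 0.0005444822472157336
plate: along [-0.0219 -0.0022  0.0226] angle from up towards n [-28.5992  -5.7119  14.5465] n [0.0429 0.9991] plate z 0.07093321346858864 1822
((272.0, 224.5), (29.0, 30.0), 90.0)
corner angles [-33.0656  18.438   18.3322 -34.8797] mean -7.793771288340579
in tool [-0.0195 -0.0076  0.1026]
```

View pics/w7.png

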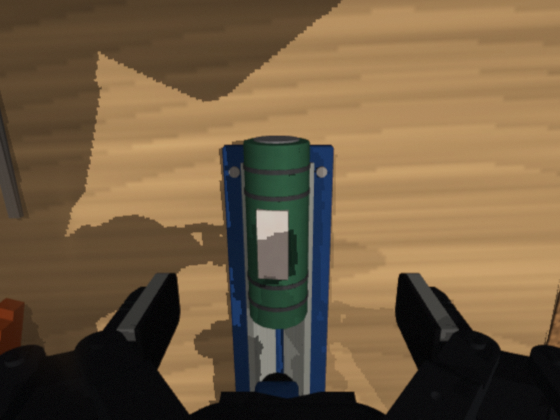

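The barrel at (277,230) lies in the channel, axis along it, but the plate (257–289) sits left of the barrel's middle (277), so it seems to have turned a few degrees when seating. I'll check with silhouette edges, which don't depend on depth.

```bash
cat >> h.py <<'E'
def lean(p,c,axis,bw,pw,rows,plane_n=None):
    """like heldang in world: bw, pw column windows; axis heading rad; + towards n"""
    a=np.array([np.cos(axis),np.sin(axis),0]);n=np.array([-a[1],a[0],0]);H=hsv(p);o=[]
    for v in rows:
        g=np.nonzero((cv2.inRange(H[v:v+1],np.array((55,50,10)),np.array((105,255,255)))[0]>0))[0];g=g[(g>=bw[0])&(g<=bw[1])]
        w=np.nonzero((H[v,:,1]<45)&(H[v,:,2]>60))[0];w=w[(w>=pw[0])&(w<=pw[1])]
        if len(g)<10 or len(w)<10: continue
        d=ray(c,[[g[0]-.5,v],[g[-1]+.5,v],[w[0]-.5,v],[w[-1]+.5,v]])[1];t=np.arctan2(d@n,-d[:,2])
        D=.022/np.sin((t[1]-t[0])/2);m=(t[0]+t[1])/2;e=t[2:]-m
        k=np.degrees(np.arcsin(np.clip(D*np.sin(e)/.023,-1,1))-e);o.append([*k,k.mean()-np.degrees(m),np.degrees(m),D])
    print(len(o),"edges, lean, view angle, D",np.median(o,0))
E
python3 - <<'E'
from h import *
for f,ax,bw,pw,rows in(("w4",-37.5,(240,340),(262,312),range(195,255)),("w7",-2.45,(238,318),(250,296),range(215,270))):
    w=np.load(f+".npz");lean(w["p"],dict(mtx=w["mtx"],world_from_camera=w["T"]),np.radians(ax),bw,pw,rows)
w=np.load("w7.npz");v=225;print(hsv(w["p"])[v,238:318].tolist())
E
```

```text
60 edges, lean, view angle, D [-31.4496  24.6679  -3.3356  -0.0555   0.2264]
55 edges, lean, view angle, D [-38.6991  18.6143  -8.2018  -1.7396   0.2514]
[[108, 193, 49], [109, 185, 51], [109, 181, 52], [109, 177, 52], [109, 125, 55], [102, 39, 66], [42, 17, 76], [48, 18, 71], [68, 56, 50], [70, 101, 38], [72, 112, 41], [72, 119, 43], [72, 111, 46], [74, 119, 43], [73, 115, 40], [72, 112, 41], [72, 112, 41], [67, 63, 53], [23, 27, 121], [13, 27, 198], [14, 27, 205], [13, 29, 205], [12, 27, 205], [14, 28, 206], [15, 28, 204], [14, 29, 204], [13, 28, 206], [14, 27, 206], [13, 26, 204], [14, 27, 205], [16, 26, 204], [14, 28, 204], [15, 28, 204], [15, 28, 204], [13, 29, 204], [14, 29, 205], [14, 29, 205], [15, 30, 205], [13, 31, 206], [14, 31, 205], [13, 31, 205], [14, 30, 204], [14, 30, 204], [13, 31, 204], [14, 30, 204], [15, 30, 204], [14, 28, 206], [14, 27, 205], [13, 27, 202], [16, 27, 179], [46, 31, 106], [70, 103, 82], [72, 120, 85], [72, 118, 84], [73, 117, 83], [71, 116, 81], [71, 116, 81], [72, 118, 80], [71, 118, 80], [71, 115, 80], [72, 115, 80], [72, 119, 75], [71, 121, 76], [71, 119, 71], [71, 115, 71], [72, 118, 67], [71, 126, 65], [71, 117, 63], [71, 115, 60], [70, 94, 57], [52, 33, 85], [30, 20, 128], [27, 17, 132], [27, 17, 132], [80, 7, 114], [108, 108, 90], [109, 172, 86], [108, 183, 81], [109, 181, 83], [108, 183, 81]]
```

Request:
drive_tool([
  [[0, -0.0195, -0.007, 0.02, -7.5, 0, 0], [0, -0.0195, -0.007, 0.07, -7.5, 0, 0], [0, -0.0195, -0.007, 0.1, -7.5, 0, 0], [0, -0.0195, -0.007, 0.1125, -7.5, 0, 0], [0, -0.0195, -0.007, 0.1125, -7.5, 0, 0], [0, -0.0195, -0.007, 0.1125, -7.5, 0, 0]],
], newtons=40)

```text
clock: 15.95
tcp_pos: [0.4995, -0.1696, 0.0374]
orientation: [0.003, 0.022, 0.998, 0.065]
wrist_force: [0.4, -0.3, 0.9]
finger_gap: 0.0855
grip_force: 0.0
```

Request:
drive_tool([
  [[60, 0, 0, 0, 0, 0, 0], [90, 0, 0, 0, 0, 0, 0], [110, 0, 0, 0, 0, 0, 0], [130, 0, 0, 0, 0, 0, 0], [160, 0, 0, 0, 0, 0, 0], [200, 0, 0, 0, 0, 0, 0], [200, 0, 0, 0, 0, 0, 0]],
])

```text
clock: 16.82
tcp_pos: [0.499, -0.1684, 0.0373]
orientation: [0.003, 0.022, 0.998, 0.066]
wrist_force: [0.2, 2.6, 6.5]
finger_gap: 0.0427
grip_force: 39.7
```

Request:
drive_tool([
  [[200, 0, 0, -0.006, 0, 0, 0], [200, 0, 0, -0.006, 3.5, 0, 0], [200, 0, -0.001, -0.006, 7.5, 0, 0], [200, 0, -0.001, -0.006, 7.5, 0, 0], [200, 0, -0.001, -0.006, 7.5, 0, 0]],
])

```text
clock: 17.45
tcp_pos: [0.4986, -0.1711, 0.0423]
orientation: [0.001, 0.022, 1.0, 0.0]
wrist_force: [-0.4, 0.2, -1.6]
finger_gap: 0.0421
grip_force: 41.1
```

Run:
```python
from h import *
q,r=tcp();print(q,r.as_matrix(),get_state()["wrist_force"])
c=calibration("wrist");p,d=read_camera("wrist");np.savez("w8.npz",p=p,d=d,mtx=c["mtx"],T=c["world_from_camera"]);cv2.imwrite("pics/w8.png",p[:,:,::-1])
H=hsv(p)
for v in (210,285,300):
    g=np.nonzero(cv2.inRange(H[v:v+1],np.array((60,60,15)),np.array((100,255,255)))[0])[0];w=np.nonzero((H[v,:,1]<45)&(H[v,:,2]>60))[0];w=w[(w>240)&(w<330)];print(v,g[0],g[-1],w[0] if len(w) else 0,w[-1] if len(w) else 0)
lean(p,c,np.radians(-2.45),(215,365),(245,330),range(260,300))
heldang(p,c,r.as_matrix(),range(195,220),range(275,300))
```

```text
[ 0.4986 -0.1711  0.0423] [[-0.999   0.0447  0.0013]
 [ 0.0448  0.999   0.0009]
 [-0.0013  0.001  -1.    ]] [-0.4416  0.1883 -1.6329]
210 229 344 0 0
285 233 341 259 318
300 234 340 259 318
40 edges, lean, view angle, D [-25.9114  28.473    1.0886  -0.0671   0.1356]
D 0.13724290486812143 cam lean -0.11604644108556067 plate edges [-25.681   29.2914] lean 1.9212403155891387 width 54.97239785643205
```

Request:
drive_tool([
  [[200, 0, 0.0005, 0.002, 0, 0, 0], [200, 0, 0.0005, 0.004, 0, 0, 0], [200, 0, 0.0005, 0.004, 0, 0, 0]],
])

```text
clock: 17.88
tcp_pos: [0.4987, -0.1704, 0.0382]
orientation: [0.001, 0.022, 1.0, 0.0]
wrist_force: [-0.1, 2.6, 1.9]
finger_gap: 0.0426
grip_force: 41.3
```

Request:
drive_tool([
  [[200, 0, 0, 0.001, 0, 0, 0], [200, 0, 0, 0.001, 0, 0, 0]],
])

```text
clock: 18.12
tcp_pos: [0.4989, -0.1702, 0.0379]
orientation: [0.001, 0.022, 1.0, 0.0]
wrist_force: [-2.0, 2.6, 5.8]
finger_gap: 0.0423
grip_force: 41.9
```

Request:
drive_tool([
  [[200, 0, 0.001, 0, 0, 0, 0], [200, 0, 0.001, 0, 0, 0, 0]],
])

```text
clock: 18.38
tcp_pos: [0.4989, -0.1695, 0.0373]
orientation: [0.001, 0.022, 1.0, 0.0]
wrist_force: [-0.3, 0.8, 2.4]
finger_gap: 0.0428
grip_force: 41.4
```

Request:
drive_tool([
  [[200, 0, 0.0003, 0.0005, 0, 0, 0], [180, 0, 0.0003, 0.0005, 0, 0, 0], [130, 0, 0.0003, 0.0005, 0, 0, 0], [100, 0, 0.0003, 0.0005, 0, 0, 0], [60, 0, 0.0003, 0.0005, 0, 0, 0], [0, 0, 0.0003, 0.0005, 0, 0, 0], [0, 0, 0, -0.01, 0, 0, 0], [0, 0, 0, -0.05, 0, 0, 0], [0, 0.01, 0, -0.11, 0, 0, 0], [0, 0.02, 0, -0.11, 0, 0, 0], [0, 0.02, 0, -0.11, 0, 0, 0]],
])

```text
clock: 19.75
tcp_pos: [0.4781, -0.1686, 0.1478]
orientation: [0.001, 0.023, 1.0, -0.0]
wrist_force: [0.0, 0.1, -0.6]
finger_gap: 0.0855
grip_force: 0.0
```

Run:
```python
from h import *
q,r=tcp();print(q,r.as_matrix())
c=calibration("wrist");p,d=read_camera("wrist");np.savez("w9.npz",p=p,d=d,mtx=c["mtx"],T=c["world_from_camera"]);cv2.imwrite("pics/w9.png",p[:,:,::-1])
C,th,h=barrel(p,d,c,(180,60,400,419))
plateang(p,c,C,th,(220,60,360,419));H=hsv(p)
for v in (215,225,235):
    g=np.nonzero(cv2.inRange(H[v:v+1],np.array((60,60,15)),np.array((100,255,255)))[0])[0];w=np.nonzero((H[v,:,1]<45)&(H[v,:,2]>60))[0];w=w[(w>255)&(w<312)];print(v,g[0],g[-1],w[0],w[-1])
lean(p,c,np.radians(-2.45),(240,335),(264,308),range(205,250))
print("in tool",r.inv().apply(C-q))
```

```text
[ 0.4781 -0.1686  0.1478] [[-0.999   0.0451  0.0021]
 [ 0.0451  0.999  -0.0004]
 [-0.0022 -0.0003 -1.    ]]
centre [ 0.4984 -0.1698  0.046 ] axis deg -2.4693281313778335 len 0.12783256041747593 rms 0.0005392288640195898
plate: along [-0.0216 -0.0004  0.0244] angle from up towards n [-20.0319   3.6196  24.3   ] n [0.0431 0.9991] plate z 0.07058291236769783 1970
((288.5, 245.5), (67.0, 31.0), 90.0)
corner angles [-24.6733  27.7549  29.425  -26.6478] mean 1.4647200487854395
215 257 318 272 304
225 257 318 272 304
235 257 317 256 304
39 edges, lean, view angle, D [-26.6269  28.9828   1.9305  -0.0586   0.2501]
in tool [-0.02   -0.0002  0.1019]
```

The plate now leans under 2°. Next I'll close the fingers, go behind the barrel's rear end and push.

Request:
drive_tool([
  [[255, 0.035, 0, 0, 0, 0, 0], [255, 0.068, 0, 0, 0, 0, 0], [255, 0.068, 0, 0.02, 0, 0, 0], [255, 0.068, 0, 0.05, 0, 0, 0], [255, 0.068, 0, 0.08, 0, 0, 0], [255, 0.068, 0, 0.105, 0, 0, 0], [255, 0.068, 0, 0.105, 0, 0, 0], [255, 0.068, 0, 0.105, 0, 0, 0]],
])

```text
clock: 20.8
tcp_pos: [0.4108, -0.1655, 0.0421]
orientation: [0.0, 0.022, 1.0, 0.0]
wrist_force: [0.1, -0.6, 0.2]
finger_gap: 0.0002
grip_force: 0.0
```

Request:
drive_tool([
  [[255, -0.006, 0, 0, 0, 0, 0], [255, -0.012, 0, 0, 0, 0, 0], [255, -0.018, 0, 0, 0, 0, 0], [255, -0.024, 0, 0, 0, 0, 0], [255, -0.03, 0, 0, 0, 0, 0], [255, -0.03, 0, 0, 0, 0, 0]],
])

```text
clock: 21.55
tcp_pos: [0.4416, -0.167, 0.0421]
orientation: [0.001, 0.022, 1.0, 0.0]
wrist_force: [0.6, 0.5, -0.3]
finger_gap: 0.0001
grip_force: 0.0
```

Request:
drive_tool([
  [[255, -0.006, 0, 0, 0, 0, 0], [255, -0.013, 0, 0, 0, 0, 0], [255, -0.02, 0, 0, 0, 0, 0], [255, -0.027, 0, 0, 0, 0, 0], [255, -0.034, 0, 0, 0, 0, 0], [255, -0.041, 0, 0, 0, 0, 0], [255, -0.048, 0, 0, 0, 0, 0], [255, -0.055, 0, 0, 0, 0, 0], [255, -0.062, 0, 0, 0, 0, 0], [255, -0.068, 0, 0, 0, 0, 0], [255, -0.072, 0, 0, 0, 0, 0], [255, -0.072, 0, 0, 0, 0, 0]],
])

```text
clock: 23.05
tcp_pos: [0.5133, -0.1704, 0.0423]
orientation: [0.001, 0.022, 1.0, -0.0]
wrist_force: [-0.2, 0.8, 0.0]
finger_gap: 0.0
grip_force: 0.0
```

Run:
```python
from h import *
q,r=tcp();print(q,get_state()["wrist_force"])
c=calibration("wrist");p,d=read_camera("wrist");np.savez("w10.npz",p=p,d=d,mtx=c["mtx"],T=c["world_from_camera"]);b,_=read_camera("side")
im=np.vstack([p,np.zeros((0,560,3),np.uint8)]);s=cv2.resize(b[200:340,220:380],(640,560))
cv2.imwrite("pics/w10.png",cv2.hconcat([cv2.resize(p,(400,300)),cv2.resize(b[210:330,230:390],(400,300))])[:,:,::-1])
```

```text
[ 0.5133 -0.1704  0.0423] [-0.2434  0.8146  0.0056]
```

View pics/w10.png

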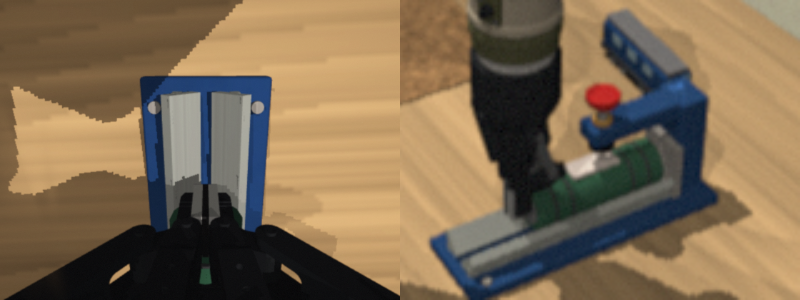

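The side crop shows the barrel pushed nearly to the stop, with the plate still up under the plunger arm and the closed fingers behind it. I'll push gently until I feel contact.

Request:
drive_tool([
  [[255, -0.003, 0, 0, 0, 0, 0], [255, -0.006, 0, 0, 0, 0, 0], [255, -0.008, 0, 0, 0, 0, 0], [255, -0.009, 0, 0, 0, 0, 0], [255, -0.009, 0, 0, 0, 0, 0]],
])

```text
clock: 23.78
tcp_pos: [0.5217, -0.1706, 0.0422]
orientation: [0.001, 0.022, 1.0, 0.0]
wrist_force: [-1.6, -0.7, 1.6]
finger_gap: 0.0001
grip_force: 0.9
```

Request:
drive_tool([
  [[255, -0.001, 0, 0, 0, 0, 0], [255, -0.002, 0, 0, 0, 0, 0], [255, -0.002, 0, 0, 0, 0, 0]],
])

```text
clock: 24.15
tcp_pos: [0.5231, -0.1706, 0.0422]
orientation: [0.0, 0.022, 1.0, 0.0]
wrist_force: [-4.4, -0.9, 2.7]
finger_gap: -0.0002
grip_force: 2.2
```

Request:
drive_tool([
  [[255, -0.001, 0, 0, 0, 0, 0], [255, -0.002, 0, 0, 0, 0, 0], [255, -0.002, 0, 0, 0, 0, 0]],
])

```text
clock: 24.52
tcp_pos: [0.5231, -0.1705, 0.0421]
orientation: [-0.002, 0.023, 1.0, -0.0]
wrist_force: [-11.0, -0.6, 7.0]
finger_gap: -0.0003
grip_force: 5.1
```

Request:
drive_tool([
  [[255, 0.01, 0, 0, 0, 0, 0], [255, 0.03, 0, 0, 0, 0, 0], [255, 0.03, 0, -0.05, 0, 0, 0], [255, 0.03, 0, -0.1, 0, 0, 0], [255, 0.03, 0, -0.14, 0, 0, 0], [255, 0, 0, -0.14, 0, 0, 0], [255, -0.05, 0, -0.14, 0, 0, 0], [255, -0.0745, 0, -0.14, 0, 0, 0], [255, -0.0745, 0, -0.14, 0, 0, 0], [255, -0.0745, 0, -0.14, 0, 0, 0]],
])

```text
clock: 25.78
tcp_pos: [0.5993, -0.1738, 0.1821]
orientation: [0.0, 0.022, 1.0, 0.0]
wrist_force: [0.1, 0.5, 0.1]
finger_gap: 0.0005
grip_force: 0.0
```

Run:
```python
from h import *
q,r=tcp();print(q,r.as_matrix()[:,2],get_state()["wrist_force"])
a,da=read_camera("side");b,_=read_camera("top");c=calibration("wrist");p,d=read_camera("wrist")
np.savez("w11.npz",p=p,d=d,mtx=c["mtx"],T=c["world_from_camera"])
cv2.imwrite("pics/w11.png",cv2.hconcat([cv2.resize(p,(400,300)),cv2.resize(a[210:330,230:390],(400,300))])[:,:,::-1])
for n,i,roi in(("side",a,(290,230,330,265)),("wrist",p,(200,200,400,419))):
    m=mask(i,(0,150,80),(6,255,255),roi);print(n,cv2.countNonZero(m),cv2.boundingRect(m))
k=biggest(mask(p,(0,150,80),(6,255,255)));print(onplane(c,cv2.convexHull(k)[:,0],.142)[:,:2].min(0),onplane(c,cv2.convexHull(k)[:,0],.142)[:,:2].max(0))
```

```text
[ 0.5993 -0.1738  0.1821] [ 0.0009  0.0005 -1.    ] [0.067  0.5041 0.1228]
side 107 (304, 244, 14, 10)
wrist 2394 (259, 208, 58, 51)
[ 0.5816 -0.1896] [ 0.6107 -0.159 ]
```

View pics/w11.png

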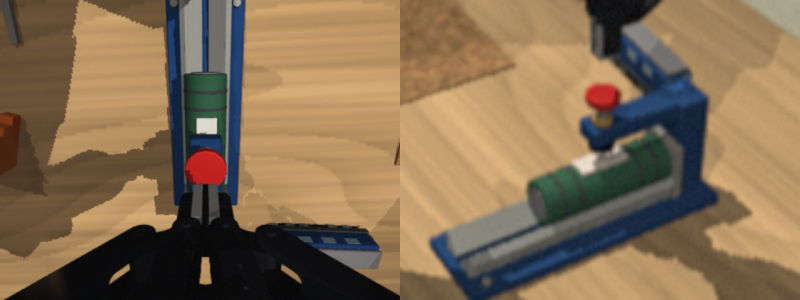

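The wrist view (left) shows the red head at (206,167), right under the fingertips. The side crop shows the barrel against the stop with its plate up under the pad. Now the press.

Request:
drive_tool([
  [[255, 0, 0, 0.02, 0, 0, 0], [255, 0, 0, 0.035, 0, 0, 0], [255, 0, 0, 0.04, 0, 0, 0], [255, 0, 0, 0.043, 0, 0, 0], [255, 0, 0, 0.046, 0, 0, 0], [255, 0, 0, 0.049, 0, 0, 0], [255, 0, 0, 0.052, 0, 0, 0], [255, 0, 0, 0.054, 0, 0, 0], [255, 0, 0, 0.055, 0, 0, 0], [255, 0, 0, 0.055, 0, 0, 0]],
])

```text
clock: 27.18
tcp_pos: [0.6, -0.1741, 0.128]
orientation: [0.001, 0.022, 1.0, -0.0]
wrist_force: [-3.2, 0.5, 5.0]
finger_gap: -0.0001
grip_force: 3.3
```

Request:
drive_tool([
  [[255, 0, 0, 0.001, 0, 0, 0], [255, 0, 0, 0.0015, 0, 0, 0], [255, 0, 0, 0.0015, 0, 0, 0]],
])

```text
clock: 27.55
tcp_pos: [0.6, -0.1741, 0.1271]
orientation: [0.001, 0.022, 1.0, -0.0]
wrist_force: [-4.6, 1.9, 9.3]
finger_gap: 0.0002
grip_force: 4.4
```

Request:
drive_tool([
  [[255, 0, 0, 0.001, 0, 0, 0], [255, 0, 0, 0.0015, 0, 0, 0], [255, 0, 0, 0.0015, 0, 0, 0], [255, 0, 0, 0.0015, 0, 0, 0]],
])

```text
clock: 28.05
tcp_pos: [0.6, -0.1741, 0.127]
orientation: [0.002, 0.022, 1.0, -0.0]
wrist_force: [-6.7, 1.3, 15.9]
finger_gap: -0.0002
grip_force: 8.0
```

At the stop: the force went from 9 to 16 N with no further travel. I'll hold for about 1.1 s, then lift away.

Request:
drive_tool([
  [[255, 0, 0, 0, 0, 0, 0], [255, 0, 0, 0, 0, 0, 0], [255, 0, 0, 0, 0, 0, 0], [255, 0, 0, 0, 0, 0, 0], [255, 0, 0, 0, 0, 0, 0], [255, 0, 0, 0, 0, 0, 0]],
])

```text
clock: 28.8
tcp_pos: [0.6001, -0.1741, 0.127]
orientation: [0.002, 0.022, 1.0, -0.0]
wrist_force: [-7.9, 2.1, 15.6]
finger_gap: 0.0
grip_force: 8.0
```

Request:
drive_tool([
  [[255, 0, 0, -0.005, 0, 0, 0], [255, 0, 0, -0.01, 0, 0, 0], [255, 0, 0, -0.015, 0, 0, 0], [255, 0, 0, -0.02, 0, 0, 0], [255, 0, 0, -0.06, 0, 0, 0], [255, 0.06, 0, -0.11, 0, 0, 0], [255, 0.12, 0, -0.12, 0, 0, 0], [255, 0.17, 0, -0.12, 0, 0, 0], [255, 0.17, 0, -0.12, 0, 0, 0], [255, 0.17, 0, -0.12, 0, 0, 0]],
])

```text
clock: 30.05
tcp_pos: [0.4308, -0.167, 0.2446]
orientation: [0.002, 0.023, 1.0, -0.001]
wrist_force: [0.8, 0.3, -0.2]
finger_gap: -0.0001
grip_force: 0.0
```

Run:
```python
from h import *
q,r=tcp();print(q,get_state()["clock"])
c=calibration("wrist");p,d=read_camera("wrist");a,_=read_camera("side");b,_=read_camera("top")
for n,i,roi in(("side",a,(290,230,330,265)),):
    m=mask(i,(0,150,80),(6,255,255),roi);print(n,cv2.countNonZero(m),cv2.boundingRect(m))
s0=np.load("side0.npz")["p"];m=mask(s0,(0,150,80),(6,255,255),(290,230,330,265));print("at start",cv2.countNonZero(m),cv2.boundingRect(m))
# barrel: rear end and plate
g=cv2.morphologyEx(mask(p,(60,70,10),(100,255,200)),cv2.MORPH_OPEN,np.ones((3,3)));x,y,w,h=cv2.boundingRect(biggest(g));print("green",x,y,w,h)
k=biggest(mask(p,(0,0,150),(180,60,255),(x+8,y,x+w-8,min(y+h+80,419))));print("plate",cv2.boundingRect(k))
v,u=np.nonzero((g>0)&(d>0));o,e=ray(c,np.c_[u,v]);P=o+e*d[v,u][:,None];P=P[(P[:,2]>.03)&(P[:,2]<.075)]
print("rear x",np.percentile(P[:,0],.5),"expected",.5995-.065)
X,Y,W,Hh=cv2.boundingRect(k);lean(p,c,np.radians(-2.45),(x-2,x+w+2),(X-3,X+W+3),range(Y+2,Y+Hh-2))
t0=np.load("top0.npz")["p"]
for n,roi in(("diesel",(250,155,305,180)),("bridge",(400,200,455,245)),("tweezers",(390,255,405,300)),):
    x0,y0,x1,y1=roi;print(n,np.abs(b[y0:y1,x0:x1].astype(int)-t0[y0:y1,x0:x1]).mean())
```

```text
[ 0.4308 -0.167   0.2446] 30.05
side 113 (304, 244, 14, 10)
at start 109 (304, 244, 14, 10)Traceback (most recent call last):
  File "<stdin>", line 8, in <module>
  File "h.py", line 21, in biggest
    cs=cv2.findContours(m,cv2.RETR_EXTERNAL,cv2.CHAIN_APPROX_NONE)[0];return max(cs,key=cv2.contourArea)
                                                                             ~~~^^^^^^^^^^^^^^^^^^^^^^^^
ValueError: max() iterable argument is empty
```

Request:
drive_tool([
  [[255, -0.06, 0, 0, 0, 0, 0], [255, -0.12, 0, 0, 0, 0, 0], [255, -0.14, 0, 0, 0, 0, 0], [255, -0.14, 0, 0, 0, 0, 0], [255, -0.14, 0, 0, 0, 0, 0]],
])

```text
clock: 30.82
tcp_pos: [0.5695, -0.1725, 0.2436]
orientation: [-0.0, 0.022, 1.0, 0.0]
wrist_force: [-0.5, -0.5, -0.5]
finger_gap: 0.0
grip_force: 0.0
```

```bash
cat > chk.py <<'E'
from h import *
def chk(p,d,c):
    g=cv2.morphologyEx(mask(p,(60,70,10),(100,255,200)),cv2.MORPH_OPEN,np.ones((3,3)));k=biggest(g);x,y,w,h=cv2.boundingRect(k);print("green",x,y,w,h)
    k=biggest(mask(p,(0,0,150),(180,60,255),(x+8,y+10,x+w-8,min(y+h+60,419))));X,Y,W,Hh=cv2.boundingRect(k);print("plate",X,Y,W,Hh)
    v,u=np.nonzero((g>0)&(d>0));o,e=ray(c,np.c_[u,v]);P=o+e*d[v,u][:,None];P=P[(P[:,2]>.03)&(P[:,2]<.075)]
    print("rear x",np.percentile(P[:,0],.5),"expected",.5995-.065)
    lean(p,c,np.radians(-2.45),(x-2,x+w+2),(X-3,X+W+3),range(Y+2,Y+Hh-2))
w=np.load("w11.npz");chk(w["p"],w["d"],dict(mtx=w["mtx"],world_from_camera=w["T"]))
c=calibration("wrist");p,d=read_camera("wrist");chk(p,d,c)
b,_=read_camera("top");t0=np.load("top0.npz")["p"]
for n,(x0,y0,x1,y1) in(("diesel",(250,155,305,180)),("bridge",(400,200,455,245)),("tweezers",(390,255,405,300)),("box",(88,100,190,178))):
    print(n,np.abs(b[y0:y1,x0:x1].astype(int)-t0[y0:y1,x0:x1]).mean())
E
python3 chk.py
```

```text
green 258 103 59 25
plate 275 165 29 23
rear x 0.5332135899374749 expected 0.5345
19 edges, lean, view angle, D [-26.4347  30.701    2.1247   0.0015   0.2864]
green 264 134 47 21
plate 278 184 22 19
rear x 0.5327562406286096 expected 0.5345
15 edges, lean, view angle, D [-24.8898  32.926    4.0736  -0.0555   0.3532]
diesel 6.0
bridge 27.94760942760943
tweezers 21.776296296296298
box 2.790975364504776
```

Run:
```python
from h import *
for n in("top","side"):
    i,_=read_camera(n);o=np.load(n+"0.npz")["p"]
    R={"top":dict(bridge=(400,200,455,245),tw=(388,252,410,304)),"side":dict(bridge=(360,325,430,410),tw=(268,370,335,408))}[n]
    for im in(o,i):
        k=cv2.boundingRect(mask(im,(6,170,60),(16,255,255),R["bridge"]));t=cv2.boundingRect(cv2.morphologyEx(mask(im,(0,0,60),(180,50,255),R["tw"]),cv2.MORPH_OPEN,np.ones((2,2))));print(n,"bridge",k,"tweezers",t)
```

```text
top bridge (405, 208, 45, 34) tweezers (398, 261, 4, 39)
top bridge (432, 217, 18, 25) tweezers (0, 0, 0, 0)
side bridge (367, 330, 57, 74) tweezers (276, 378, 53, 28)
side bridge (366, 331, 58, 74) tweezers (276, 377, 53, 29)
```

In the side view the footbridge and tweezers haven't moved; in the top view the arm or its shadow covers them. The plunger is back up and the barrel is home, so I'll hand in.

```bash
python3 -c "
from workcell import *
print(hand_in())"
```

```text
the job is handed in; nothing more can be done
None
```

The job is handed in at about 31 s: the barrel lies plate-up (about 2–4° off vertical) against the end stop, and the plunger was pressed to its stop, held about a second and sprang back up; nothing else appears moved, but I viewed 11 pictures, one over the limit of 10.

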